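# Set the slicer's insert plates out to dry in order of length

## Task

Set the four steel slicer plates out on the four dark rubber pads of the drying rack in order of length, one to a pad: the longest on the pad nearest the slicer, the shortest on the pad farthest from it, each lying flat, centred on its pad and lengthwise along it. One plate is still held in the slicer: lift the clamp bar, slide that plate out from beneath it, and leave the bar standing open.

Things in the scene. Friction and masses are not known exactly. Their poses are not given: they have to be found in the camera images.
- plate_64: Shortest steel slicer plate, 64 (x) by 55 (y) by 6 mm, rows of round holes. Black grip block at its centre, 16 (x) by 30 (y) mm, top 46 mm above the underside. Origin: underside centre. 110 g. Starts loose, flat on the table beyond the rack.
- plate_86: Second shortest steel slicer plate, 86 (x) by 55 (y) by 6 mm, square teeth marks. Black grip block at its centre, 16 (x) by 30 (y) mm, top 46 mm above the underside. Origin: underside centre. 140 g. Starts loose, flat on the table beyond the rack.
- plate_108: 2nd longest steel slicer plate, 108 (x) by 55 (y) by 6 mm. Black grip block at its centre, 16 (x) by 30 (y) mm, top 46 mm above the underside. Origin: underside centre. 170 g. Starts in the slicer (floor 30 mm up), bar across it on the block's -x side. Lips (22 mm off centre line, tops 14.5 mm above underside) hold its +x half: with bar up slide it 65 mm along its -x (robot side), then lift.
- plate_130: Longest steel slicer plate, 130 (x) by 55 (y) by 6 mm, crosswise slots. Black grip block at its centre, 16 (x) by 30 (y) mm, top 46 mm above the underside. Origin: underside centre. 200 g. Starts loose, flat on the table beyond the rack.
- pad_a: Flat dark rubber pad of the steel drying rack, the leftmost (greatest y) of four in one row about 82 mm apart: 140 mm long (its x axis, across the row), 64 mm wide (y, along the row), 4 mm thick, fixed. Origin: centre of its underside, z up; its top is 10 mm above the table.
- pad_b: Flat dark rubber pad of the steel drying rack, the second from the left of four in one row about 82 mm apart: 140 mm long (its x axis, across the row), 64 mm wide (y, along the row), 4 mm thick, fixed. Origin: centre of its underside, z up; its top is 10 mm above the table.
- pad_c: Flat dark rubber pad of the steel drying rack, the third from the left of four in one row about 82 mm apart: 140 mm long (its x axis, across the row), 64 mm wide (y, along the row), 4 mm thick, fixed. Origin: centre of its underside, z up; its top is 10 mm above the table.
- pad_d: Flat dark rubber pad of the steel drying rack, the rightmost (least y) of four in one row about 82 mm apart: 140 mm long (its x axis, across the row), 64 mm wide (y, along the row), 4 mm thick, fixed. Origin: centre of its underside, z up; its top is 10 mm above the table.
- clamp_bar (a joint): Angle of the slicer's hinged aluminium clamp bar: about 0 closed (across the plate), grows as the free end is lifted, stop at 1.75 rad (just past upright). Stiff hinge: it stays where left; lifting takes about 2.5 N at the handle. Open, it stands about 185 mm above the table at the slicer's +y side. Slicer: white and steel, 100 by 250 mm, fixed, left or right of the rack.
- clamp_handle (a point): On the black rod handle of the clamp bar, 12 mm diameter, parallel to the hinge; rod free 22 mm either way. Axes turn with the bar: x along rod and hinge; the hinge axis lies 110 mm along +y and 25 mm along -z from here. Closed, the rod is 75 mm above the table, the slicer below it at most 52 mm high. y above 0: the slicer is left of the rack; below 0: right.

How it is judged:
By the outcome, as a careful person would: the job done as asked, in the order asked, and still so for the second after the job is handed in, with the robot touching nothing.
It also fails if it takes over 144 s, if anything falls off the work surface, if the arm or the gripper's body presses on something with over 40 N, if the wrist force passes 120 N, or if a joint passes its speed limit or range.

## Robot

A 6-joint arm with a two-finger parallel gripper is mounted at the origin on the work surface. World frame = base frame: x ahead of the robot, y to its left, z up, the work surface at z = 0. Lengths are in m, angles in degrees, forces in N, time in s.
With the tool pointing down it reaches from about 0.4 to 0.825 m from the base axis. Payload 7 kg.
Tool frame: the origin (TCP) lies on the mounting face of the last link; the fingertips stand 178 mm ahead of it and the grasp point (between the pads) lies 159 mm ahead of it; z points along the fingers, y is the direction in which the jaws open and shut (so a half turn about z gives the same grasp; the last joint's range is limited). The gripper opens to 88 mm and grips with 3 to 60 N. Pads are 19 mm wide; open, the fingers measure 130 mm over their backs; the gripper's body (78 mm by 193 mm) begins 47 mm behind the grasp point.
Start: joints at [-46.633, 20.546, 0.682, 0, -70.136, -16.507], TCP at [0.305, -0.602, 0.405] pointing down, gripper open.
Joint ranges: [-176.03, 176.03], [-82.01, 121.73], [-58.28, 71.71], [-173.87, 95.51], [-174.79, -0.11], [-173.66, 173.66]. Speed limits (degrees/s): [136.94, 136.94, 172.46, 180, 180, 180].

## Interface

Orientations are given as [roll, pitch, yaw] about the fixed x, y, z axes, in that order (R = Rz(yaw) Ry(pitch) Rx(roll)).
In Python, from plant import r gives the robot as it stands. The module is installed in compiled form; this text tells all that it offers.
- The arm moves only by the tool carry_out, never from a script. Its argument "plan" is a list of rows, each a list of 3 entries, a list of its own where there are three numbers: the shift along the tool's x, y, z in m, then the turn, a rotation vector about the tool's x, y, z in degrees, then the closure in counts, from 0 (fully open) to 255 (shut). In form: [[[x, y, z], [ax, ay, az], hand], ...]. A call has 1 to 12 rows; each row shifts and turns the commanded pose from where the row before left it, along the tool's axes as they then stand; what a row does not reach is not made up. A row lasts 1/12 s, in which the tool goes at most 41.7 mm and 7.16 degrees, less where a joint would pass 70% of its speed; a pose out of reach is approached as far as the arm can. A call is refused whole if a number of a shift passes 0.0417 or a number of a turn 7.16, either way. A call with a gripper value outside its range is refused whole. The fingers move at their own pace and stop on an object; "grip_force" is the grip in N (left out, the last holds). Time passes only in rows, so rows that do not move let the fingers close. It gives the time, the measured TCP pose, the force and the opening at its end, in the units of the state.
- r.get_state(): the state, without advancing time (a new reading comes with each control period).
- r.capture(name): name is "side" or "top" or "wrist"; returns the picture (480x640x3 uint8, red, green, blue); there is no depth.
- r.get_calibration(name): a dict with "K" (3x3 intrinsics, pixels), "rvec" (rotation vector, rad) and "tvec" (3), from world to camera coordinates, as OpenCV has them. Camera axes: x right, y down, z forward; pixel columns grow to the right and rows downward; lengths in m; the calibration is good to about 2 mm. The wrist camera is an equidistant fisheye: a pixel r from the principal point sees the ray r / f radians off the axis. A picture is of the moment at which its call begins: read the wrist's pose just before it. get_calibration takes no time and is no camera call; for the wrist camera it gives the pose at the moment of the call.
- r.close_job(): hands the job in, once; it reports no verdict.
The state is a dict: "time_s": time; "joints": joint angles; "qd": joint speeds; "joint_torque": joint torques, N m; "tcp_pos": TCP position; "eef_rot": TCP orientation; "contact_force": force on the tool from outside, world axes, zero at the start; "moment": the same for the moment, N m; "gripper_width": finger opening in m.
Only numpy, scipy, OpenCV 4.12 (cv2) and the standard library are available. Lean on these libraries where they do the work, as an engineer would, in place of code of your own. Each camera call takes 0.05 s, during which the arm holds its last target. There are 200 camera calls.

## Working session

There is one attempt and no reset: what is moved stays moved. The work goes in short steps, Python scripts to look and compute and a tool call to move; the robot and the scene stay as the last step left them, time stands still between calls to the robot, and variables do not carry over. Pictures are saved under pics/ and viewed, about 12 in all and at most 16, crops included, and the job is handed in when it is done.

Besides the shell and the picture viewer there is one more tool, called by a JSON object that holds its "fn" and its "kwargs", one argument or row to a line. carry_out: Moves the arm, as the interface text tells. Its arguments: {"type":"object","properties":{"plan":{"type":"array","items":{"type":"array"}},"grip_force":{"type":"number"}},"required":["plan"]}

```bash
mkdir -p pics
python3 - <<'E'
from plant import r
import cv2
print(r.get_state())
for n in("top","side"):
    cv2.imwrite(f"pics/{n}0.png",r.capture(n)[:,:,::-1]); c=r.get_calibration(n);print(n,c)
E
```

```text
{'time_s': 0.0, 'joints': array([-4.66337157e+01,  2.05925975e+01,  6.34917922e-01, -1.93984063e-02,
       -7.01348154e+01, -1.65081641e+01]), 'qd': array([-0.04136649, -0.04716596,  0.04881575,  0.02804575, -0.01335336,
        0.00322758]), 'joint_torque': array([-2.31527352e-03, -5.82722068e+01,  2.93053865e+01,  6.99752927e+00,
        6.80784593e-03, -1.58754528e-04]), 'tcp_pos': array([ 0.30488666, -0.60201931,  0.40372028]), 'eef_rot': array([ 1.79906136e+02, -8.80105490e-03, -1.53148479e+02]), 'contact_force': array([-0.24096361, -0.23099323,  1.0902322 ]), 'moment': array([ 0.03683114,  0.01317379, -0.01758153]), 'gripper_width': 0.08772245909172678}
top {'K': array([[501.39460756,   0.        , 323.66800203],
       [  0.        , 501.39460756, 252.94264051],
       [  0.        ,   0.        ,   1.        ]]), 'rvec': array([ 2.14016467, -2.1879153 ,  0.12846786]), 'tvec': array([0.02531305, 0.55925137, 0.97290083])}
side {'K': array([[621.80634116,   0.        , 321.90332569],
       [  0.        , 621.80634116, 239.59277769],
       [  0.        ,   0.        ,   1.        ]]), 'rvec': array([ 0.16761519, -2.66011407,  1.50514714]), 'tvec': array([0.55422328, 0.09133536, 1.38028656])}
```

View pics/top0.png

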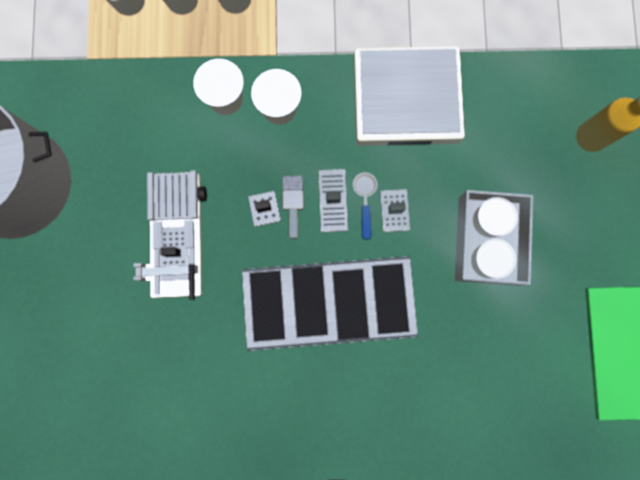

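View pics/side0.png

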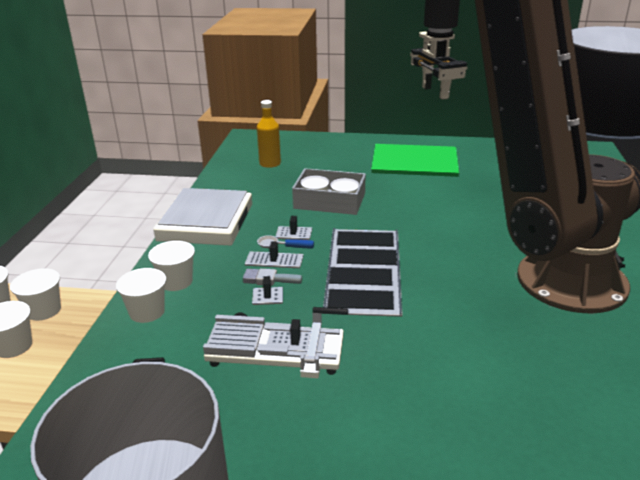

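```bash
cat > h.py <<'E'
import numpy as np, cv2
from plant import r
def ray(n,uv):
    c=r.get_calibration(n); R=cv2.Rodrigues(c["rvec"])[0]; o=-R.T@c["tvec"]
    uv=np.asarray(uv,float).reshape(-1,2); K=c["K"]
    p=(uv-K[:2,2])/[K[0,0],K[1,1]]
    if n=="wrist":
        t=np.linalg.norm(p,axis=1,keepdims=True); d=np.c_[p/np.maximum(t,1e-9)*np.sin(t),np.cos(t)]
    else: d=np.c_[p,np.ones(len(p))]
    return o,d@R
def at(n,uv,z):
    o,d=ray(n,uv); return o+d*((z-o[2])/d[:,2])[:,None]
def proj(n,P):
    c=r.get_calibration(n); R=cv2.Rodrigues(c["rvec"])[0]
    q=np.asarray(P,float).reshape(-1,3)@R.T+c["tvec"]; K=c["K"]
    if n=="wrist":
        rr=np.linalg.norm(q[:,:2],axis=1,keepdims=True); p=q[:,:2]/np.maximum(rr,1e-9)*np.arctan2(rr,q[:,2:])
    else: p=q[:,:2]/q[:,2:]
    return p*[K[0,0],K[1,1]]+K[:2,2]
E
python3 - <<'E'
from h import *
im=cv2.imread("pics/top0.png")
a=cv2.resize(im[155:355,125:425],None,fx=2.66,fy=2.66,interpolation=cv2.INTER_CUBIC)
cv2.imwrite("pics/crop1.png",a)
o,_=ray("top",[[0,0]]);print("cam",o)
for n,m,z in (("pads",(im.max(2)<50),.010),):
    m=m.astype(np.uint8); m[:255]=0; m[:,:240]=0; m[350:]=0; m[:,420:]=0
    k,l,s,c=cv2.connectedComponentsWithStats(m)
    for i in range(1,k):
        if s[i,4]>800:
            pts=np.argwhere(l==i)[:,::-1]; W=at("top",pts,z)[:,:2]
            print(s[i],cv2.minAreaRect(W.astype(np.float32)*1000),W.mean(0))
E
```

```text
cam [0.44472935 0.0181632  1.03044882]
[ 374  265   34   68 1806] ((467.04150390625, -119.96121215820312), (132.41152954101562, 56.55269241333008), 3.2600831985473633) [ 0.46675228 -0.11994752]
[ 294  268   32   68 1803] ((465.0923767089844, 43.85261917114258), (133.13214111328125, 56.31511688232422), 3.1487743854522705) [0.46426078 0.04384844]
[ 334  271   34   67 1812] ((457.0933532714844, -38.768455505371094), (132.88522338867188, 56.4274787902832), 3.350630283355713) [ 0.45688161 -0.03873709]
[ 251  272   32   68 1816] ((457.9298095703125, 130.3102264404297), (131.8051300048828, 56.3682975769043), 3.327772378921509) [0.45730258 0.1303248 ]
```

View pics/crop1.png

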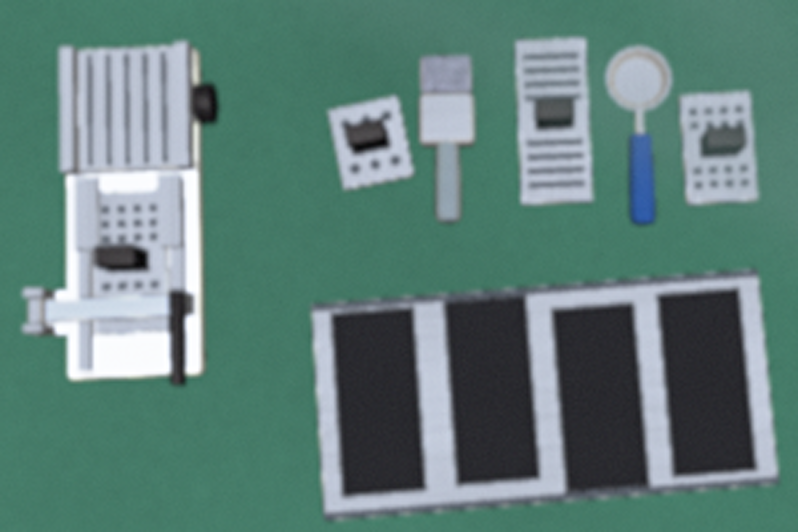

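Run:
```python
from h import *
im=cv2.imread("pics/top0.png")
f=lambda *p:[[125.+a/2.66-.3,155+b/2.66-.3] for a,b in p]
C=lambda n,p,z:print(n,at("top",f(*p),z)[:,:2].round(4).tolist())
C("rod",[(180,295),(178,383)],.078)
C("slicerR",[(203,180),(201,374)],.02); C("slicerL",[(66,175),(69,378)],.02)
C("block108",[(120,258)],.07)
C("bar",[(40,310),(185,305)],.06)
hsv=cv2.cvtColor(im,cv2.COLOR_BGR2HSV)
for n,(x0,x1) in dict(p64=(245,281.5),p130=(315,351),p86=(377,412)).items():
    m=((hsv[...,1]<75)).astype(np.uint8); m[:165]=0;m[235:]=0;m[:,:int(x0)]=0;m[:,int(x1):]=0
    m=cv2.morphologyEx(m,cv2.MORPH_CLOSE,np.ones((5,5)))
    k,l,s,c=cv2.connectedComponentsWithStats(m); i=1+s[1:,4].argmax()
    pts=np.argwhere(l==i)[:,::-1]; W=at("top",pts,.006)[:,:2]*1000
    print(n,s[i],cv2.minAreaRect(W.astype(np.float32)),W.mean(0).round(1))
    # block top
    d=((im.max(2)<85)&(l==i)|((im.max(2)<85)&(cv2.dilate(m,np.ones((3,3)))>0))); 
    print("  dark at z.03", at("top",[np.argwhere(d).mean(0)[::-1]],.03)[0,:2]*1000, d.sum())
```

```text
rod [[0.5356, 0.2639], [0.4728, 0.2648]]
slicerR [[0.6294, 0.2619], [0.4809, 0.2625]]
slicerL [[0.6355, 0.367], [0.4801, 0.362]]
block108 [[0.5642, 0.3096]]
bar [[0.5286, 0.3703], [0.5299, 0.2648]]
p64 [248 190  33  37 923] ((658.8814086914062, 134.74496459960938), (68.92487335205078, 59.09273910522461), 11.039962768554688) [658.8 134.7]
  dark at z.03 [658.66121987 134.67833875] 129
p130 [ 318  168   31   65 1804] ((673.8341674804688, -8.335186004638672), (135.3885955810547, 59.1527099609375), 0.8675834536552429) [673.4  -8.4]
  dark at z.03 [669.05996862  -8.35064629] 61
p86 [ 380  188   31   45 1229] ((649.37060546875, -136.6827392578125), (91.1827392578125, 59.458316802978516), 1.9633958339691162) [ 649.  -136.7]
  dark at z.03 [ 643.79823703 -133.1933315 ] 41
```

{"fn": "carry_out", "kwargs": {
  "plan": [
    [[0, 0, 0], [0, 0, 6.7], 0],
    [[0, 0, 0], [0, 0, 6.7], 0],
    [[0, 0, 0], [0, 0, 6.7], 0],
    [[0, 0, 0], [0, 0, 6.75], 0],
    [[-0.01, 0.02, 0], [0, 0, 0], 0],
    [[-0.01, 0.036, 0], [0, 0, 0], 0],
    [[-0.01, 0.036, 0], [0, 0, 0], 0],
    [[-0.01, 0.036, 0], [0, 0, 0], 0],
    [[-0.01, 0.036, 0], [0, 0, 0], 0],
    [[-0.01, 0.036, 0], [0, 0, 0], 0],
    [[-0.01, 0.036, 0], [0, 0, 0], 0],
    [[-0.01, 0.036, 0], [0, 0, 0], 0]
  ]
}}

```text
time_s: 1.1
tcp_pos: [0.3848, -0.3284, 0.4044]
eef_rot: [180.0, -0.0, 180.0]
contact_force: [1.8, 0.3, 0.2]
gripper_width: 0.0878
```

{"fn": "carry_out", "kwargs": {
  "plan": [
    [[-0.01, 0.036, 0], [0, 0, 0], 0],
    [[-0.01, 0.036, 0], [0, 0, 0], 0],
    [[-0.01, 0.036, 0], [0, 0, 0], 0],
    [[-0.01, 0.036, 0], [0, 0, 0], 0],
    [[-0.01, 0.036, 0], [0, 0, 0], 0],
    [[-0.01, 0.036, 0], [0, 0, 0], 0],
    [[-0.01, 0.036, 0], [0, 0, 0], 0],
    [[-0.01, 0.036, 0], [0, 0, 0], 0],
    [[-0.01, 0.036, 0], [0, 0, 0], 0],
    [[-0.01, 0.036, 0], [0, 0, 0], 0],
    [[-0.01, 0.036, 0], [0, 0, 0], 0],
    [[0, 0.036, 0], [0, 0, 0], 0]
  ]
}}

```text
time_s: 2.1
tcp_pos: [0.4956, 0.104, 0.4044]
eef_rot: [-180.0, 0.0, -180.0]
contact_force: [0.0, 0.5, -0.4]
gripper_width: 0.0873
```

{"fn": "carry_out", "kwargs": {
  "plan": [
    [[0, 0.036, 0], [0, 0, 0], 0],
    [[0, 0.036, 0], [0, 0, 0], 0],
    [[0, 0.036, 0], [0, 0, 0], 0],
    [[0, 0.02, 0], [0, 0, 0], 0],
    [[0, 0, 0], [0, 0, 0], 0],
    [[0, 0, 0], [0, 0, 0], 0]
  ]
}}

```text
time_s: 2.6
tcp_pos: [0.4945, 0.231, 0.404]
eef_rot: [-180.0, -0.1, -179.9]
contact_force: [-0.3, -0.6, 0.5]
gripper_width: 0.0875
```

Run:
```python
from h import *
print(r.get_state()["joints"],r.get_calibration("wrist"))
cv2.imwrite("pics/w1.png",r.capture("wrist")[:,:,::-1])
```

```text
[ 4.56061123e+01  8.44869146e+00 -1.57357969e+01 -1.19935102e-02
 -6.58925523e+01 -1.35479721e+02] {'K': array([[371.64829954,   0.        , 317.28446743],
       [  0.        , 371.64829954, 245.41216175],
       [  0.        ,   0.        ,   1.        ]]), 'rvec': array([-2.0656685 , -2.07376464, -0.29426103]), 'tvec': array([-0.228797  , -0.51011751,  0.25157943])}
```

View pics/w1.png

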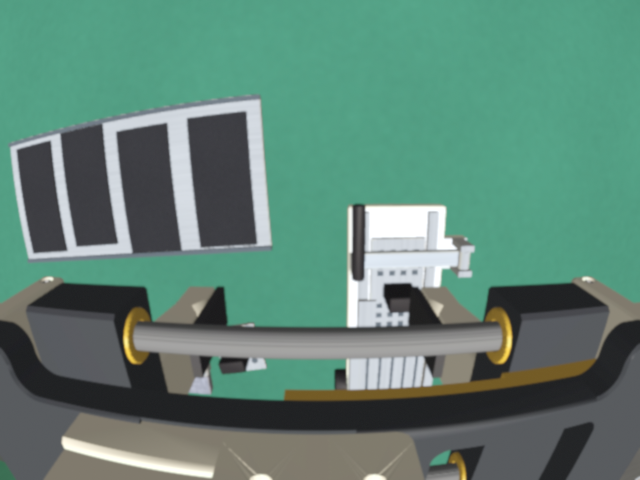

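Run:
```python
from h import *
C=lambda n,p,z:print(n,at("wrist",p,z)[:,:2].round(4).tolist())
C("rod",[(359,205),(358,279)],.077)
C("slicer base far corners",[(349,206),(445,206)],.02)
C("slicerL edge",[(349,206),(348,290)],.025)
C("bar",[(368,258),(455,257)],.06)
C("block top corners",[(387,285),(411,285)],.076)
C("plate end -x",[(371,238),(424,238)],.036)
im=cv2.imread("pics/w1.png"); m=(im.max(2)<60).astype(np.uint8); m[:, 265:]=0; m[260:]=0
k,l,s,c=cv2.connectedComponentsWithStats(m)
for i in range(1,k):
  if s[i,4]>1000:
    W=at("wrist",np.argwhere(l==i)[:,::-1],.01)[:,:2]*1000
    print(s[i],cv2.minAreaRect(W.astype(np.float32)),W.mean(0))
```

```text
rod [[0.4726, 0.2648], [0.539, 0.2662]]
slicer base far corners [[0.4837, 0.2613], [0.4818, 0.3616]]
slicerL edge [[0.4828, 0.2609], [0.5718, 0.2623]]
bar [[0.5249, 0.2767], [0.5242, 0.3622]]
block top corners [[0.5454, 0.2931], [0.5457, 0.3156]]
plate end -x [[0.5122, 0.2823], [0.5119, 0.3362]]
```

{"fn": "carry_out", "kwargs": {
  "plan": [
    [[0, 0.017, 0], [0, 0, -1], 110],
    [[0, 0.017, 0.02], [0, 0, 0], 110],
    [[0, 0, 0.04], [0, 0, 0], 110],
    [[0, 0, 0.04], [0, 0, 0], 110],
    [[0, 0, 0.03], [0, 0, 0], 110],
    [[0, 0, 0.02], [0, 0, 0], 110],
    [[0, 0, 0.015], [0, 0, 0], 110],
    [[0, 0, 0], [0, 0, 0], 110],
    [[0, 0, 0], [0, 0, 0], 110]
  ]
}}

```text
time_s: 3.4
tcp_pos: [0.4947, 0.2633, 0.2394]
eef_rot: [-179.9, -0.1, -179.0]
contact_force: [1.1, 1.0, 0.3]
gripper_width: 0.05
```

Run:
```python
from h import *
cv2.imwrite("pics/s1.png",cv2.resize(r.capture("side")[250:400,180:420,::-1],None,fx=3,fy=3))
```

```text
(no output)
```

View pics/s1.png

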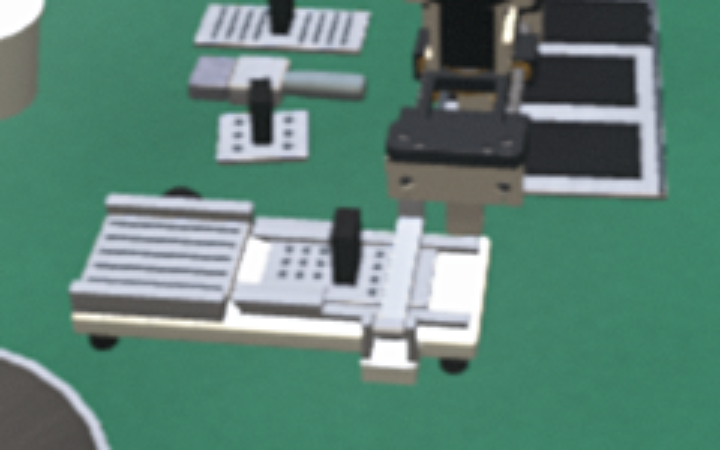

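{"fn": "carry_out", "kwargs": {
  "plan": [
    [[0, 0.002, 0], [0, 0, 0], 255],
    [[0, 0, 0], [0, 0, 0], 255],
    [[0, 0, 0], [0, 0, 0], 255],
    [[0, 0, 0], [0, 0, 0], 255],
    [[0, 0, 0], [0, 0, 0], 255],
    [[0, 0, 0], [0, 0, 0], 255]
  ],
  "grip_force": 15
}}

```text
time_s: 3.95
tcp_pos: [0.4945, 0.2659, 0.24]
eef_rot: [180.0, 0.0, -179.0]
contact_force: [-0.5, 0.1, -0.7]
gripper_width: 0.015
```

{"fn": "carry_out", "kwargs": {
  "plan": [
    [[0, 0.0027, -0.0095], [0, 0, 0], 255],
    [[0, 0.0033, -0.0092], [0, 0, 0], 255],
    [[0, 0.0042, -0.0089], [0, 0, 0], 255],
    [[0, 0.005, -0.0085], [0, 0, 0], 255],
    [[0, 0.0057, -0.008], [0, 0, 0], 255],
    [[0, 0.0063, -0.0076], [0, 0, 0], 255],
    [[0, 0, 0], [0, 0, 0], 255]
  ]
}}

```text
time_s: 4.53
tcp_pos: [0.4934, 0.292, 0.2938]
eef_rot: [-179.8, -0.1, -179.0]
contact_force: [-2.8, -12.8, 10.1]
gripper_width: 0.0111
```

{"fn": "carry_out", "kwargs": {
  "plan": [
    [[0, -0.0015, -0.0015], [0, 0, 0], 255],
    [[0, 0, 0], [0, 0, 0], 255],
    [[0, 0, 0], [0, 0, 0], 255]
  ]
}}

```text
time_s: 4.78
tcp_pos: [0.4934, 0.2911, 0.2935]
eef_rot: [-179.9, -0.1, -179.0]
contact_force: [-4.9, -4.0, 4.0]
gripper_width: 0.0114
```

Run:
```python
from h import *
cv2.imwrite("pics/s2.png",cv2.resize(r.capture("side")[200:400,180:420,::-1],None,fx=3,fy=3))
```

```text
(no output)
```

View pics/s2.png

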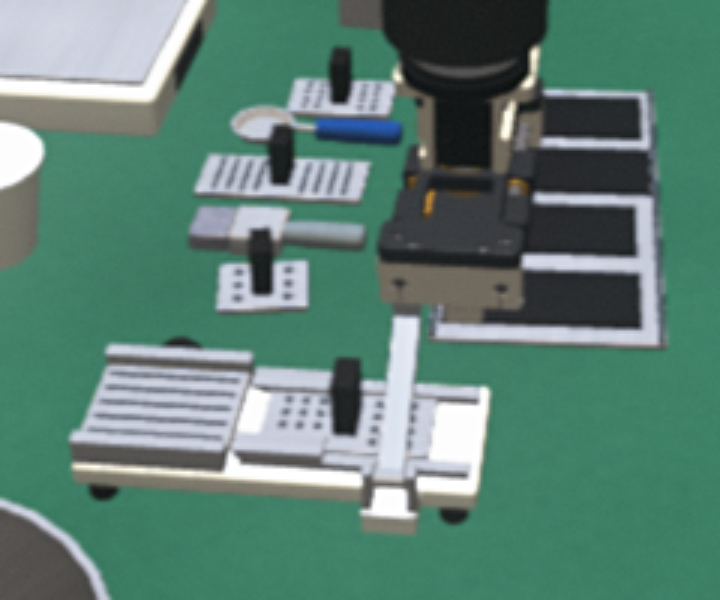

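{"fn": "carry_out", "kwargs": {
  "plan": [
    [[0, 0.007, -0.007], [0, 0, 0], 255],
    [[0, 0.0075, -0.0063], [0, 0, 0], 255],
    [[0, 0.008, -0.0055], [0, 0, 0], 255],
    [[0, 0.0085, -0.005], [0, 0, 0], 255],
    [[0, 0, 0], [0, 0, 0], 255]
  ]
}}

```text
time_s: 5.25
tcp_pos: [0.493, 0.3227, 0.3187]
eef_rot: [-179.9, -0.0, -179.0]
contact_force: [-7.6, -7.6, 13.5]
gripper_width: 0.0117
```

{"fn": "carry_out", "kwargs": {
  "plan": [
    [[0, 0.0089, -0.004], [0, 0, 0], 255],
    [[0, 0.0092, -0.0034], [0, 0, 0], 255],
    [[0, 0.0095, -0.0025], [0, 0, 0], 255],
    [[0, 0.0096, -0.0016], [0, 0, 0], 255],
    [[0, 0, 0], [0, 0, 0], 255]
  ]
}}

```text
time_s: 5.67
tcp_pos: [0.4924, 0.3612, 0.3296]
eef_rot: [180.0, 0.0, -178.9]
contact_force: [-5.3, -0.4, 7.4]
gripper_width: 0.0113
```

{"fn": "carry_out", "kwargs": {
  "plan": [
    [[0.0006, 0.0098, -0.001], [0, 0, 0], 255],
    [[0.0004, 0.0098, -0.0003], [0, 0, 0], 255],
    [[0, 0.0098, 0.0006], [0, 0, 0], 255],
    [[0, 0.0097, 0.0015], [0, 0, 0], 255],
    [[0, 0, 0], [0, 0, 0], 255]
  ]
}}

```text
time_s: 6.08
tcp_pos: [0.4913, 0.4013, 0.3275]
eef_rot: [179.9, 0.1, -178.9]
contact_force: [-0.0, 2.4, 4.7]
gripper_width: 0.0112
```

{"fn": "carry_out", "kwargs": {
  "plan": [
    [[0, 0.0066, 0.0015], [0, 0, 0], 255],
    [[0, 0.0065, 0.0022], [0, 0, 0], 255],
    [[0, 0, 0], [0, 0, 0], 255],
    [[0, 0, 0], [0, 0, 0], 255]
  ]
}}

```text
time_s: 6.42
tcp_pos: [0.4911, 0.4127, 0.3236]
eef_rot: [179.9, 0.0, -179.0]
contact_force: [2.6, 2.2, 1.6]
gripper_width: 0.0115
```

Run:
```python
from h import *
cv2.imwrite("pics/s3.png",cv2.resize(r.capture("side")[200:400,180:420,::-1],None,fx=3,fy=3))
```

```text
(no output)
```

View pics/s3.png

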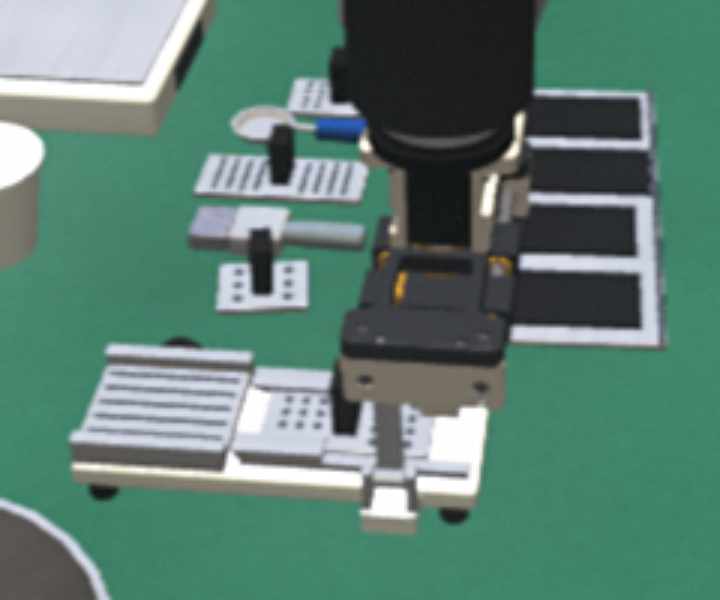

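{"fn": "carry_out", "kwargs": {
  "plan": [
    [[0, 0, 0], [0, 0, 0], 110],
    [[0, 0, 0], [0, 0, 0], 110],
    [[0, 0, 0], [0, 0, 0], 110],
    [[0, 0, 0], [0, 0, 0], 110],
    [[0, 0, -0.02], [0, 0, 0], 110],
    [[0, 0, -0.04], [0, 0, 0], 110],
    [[0, 0, -0.04], [0, 0, 0], 110],
    [[0, 0, -0.04], [0, 0, 0], 110],
    [[0, 0, -0.03], [0, 0, 0], 110],
    [[0, 0, 0], [0, 0, -6.9], 0],
    [[0, 0, 0], [0, 0, -6.9], 0],
    [[0, 0, 0], [0, 0, -6.9], 0]
  ]
}}

```text
time_s: 7.47
tcp_pos: [0.4907, 0.4116, 0.4943]
eef_rot: [179.9, 0.0, -158.0]
contact_force: [-0.3, -0.3, 0.2]
gripper_width: 0.0645
```

{"fn": "carry_out", "kwargs": {
  "plan": [
    [[0, 0, 0], [0, 0, -6.9], 0],
    [[0, 0, 0], [0, 0, -6.9], 0],
    [[0, 0, 0], [0, 0, -6.9], 0],
    [[0, 0, 0], [0, 0, -6.9], 0],
    [[0, 0, 0], [0, 0, -6.9], 0],
    [[0, 0, 0], [0, 0, -6.9], 0],
    [[0, 0, 0], [0, 0, -6.9], 0],
    [[0, 0, 0], [0, 0, -6.9], 0],
    [[0, 0, 0], [0, 0, -6.9], 0],
    [[0, 0, 0], [0, 0, -7.1], 0],
    [[0.03, -0.02, 0], [0, 0, 0], 0],
    [[0.03, -0.02, 0], [0, 0, 0], 0]
  ]
}}

```text
time_s: 8.47
tcp_pos: [0.5314, 0.353, 0.4932]
eef_rot: [180.0, -0.0, -88.9]
contact_force: [0.8, -0.2, 0.2]
gripper_width: 0.0873
```

{"fn": "carry_out", "kwargs": {
  "plan": [
    [[0.03, -0.02, 0], [0, 0, 0], 0],
    [[0.012, -0.014, 0], [0, 0, 0], 0],
    [[0, 0, 0], [0, 0, 0], 0],
    [[0, 0, 0], [0, 0, 0], 0]
  ]
}}

```text
time_s: 8.8
tcp_pos: [0.567, 0.31, 0.4932]
eef_rot: [180.0, -0.0, -89.2]
contact_force: [0.3, 0.3, 0.3]
gripper_width: 0.0879
```

Run:
```python
from h import *
print(r.get_state()["joints"])
np.save("cal_w2.npy",r.get_calibration("wrist"),allow_pickle=True)
a=r.capture("wrist")[:,:,::-1].copy(); b=r.capture("top")[:,:,::-1]
cv2.imwrite("pics/w2.png",a);cv2.imwrite("pics/top2.png",b)
```

```text
[ 4.59256385e+01  1.55816697e+01  5.00860524e+00 -1.89151935e-02
 -7.94737178e+01 -4.51449150e+01]
```

View pics/w2.png

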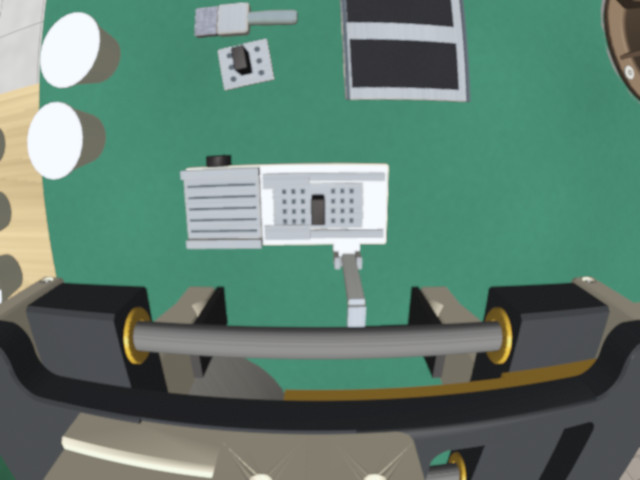

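Run:
```python
from h import *
C=lambda n,p,z:print(n,at("wrist",p,z)[:,:2].round(4).tolist())
C("plate L/R ends",[(274,204),(363,204)],.036)
C("plate right end corners",[(363,185),(362,228)],.036)
C("slicer R edge",[(262,164),(388,165)],.03)
C("slicer L edge",[(262,246),(386,242)],.03)
im=cv2.imread("pics/w2.png"); d=im.max(2)<75; d[:190]=0;d[232:]=0;d[:,:305]=0;d[:,335:]=0
p=np.argwhere(d)[:,::-1]; print(d.sum(),p.min(0),p.max(0))
for z in(.036,.055,.076): C(f"block z{z}",[p.mean(0),p.min(0),p.max(0)],z)
print(proj("wrist",[[.566,.311,.076],[.566,.311,.036]]))
```

```text
plate L/R ends [[0.6176, 0.3122], [0.5111, 0.3104]]
plate right end corners [[0.512, 0.2874], [0.511, 0.34]]
slicer R edge [[0.6326, 0.2646], [0.4818, 0.2628]]
slicer L edge [[0.6341, 0.3667], [0.4789, 0.3588]]
52 [312 195] [323 199]
block z0.036 [[0.5657, 0.3033], [0.5723, 0.3008], [0.5591, 0.3054]]
block z0.055 [[0.5658, 0.3004], [0.5721, 0.298], [0.5595, 0.3024]]
block z0.076 [[0.5659, 0.2971], [0.5718, 0.2948], [0.5599, 0.299]]
[[317.14137824 209.79144219]
 [317.13871064 203.53234918]]
```

{"fn": "carry_out", "kwargs": {
  "plan": [
    [[-0.002, 0.002, 0.02], [0, 0, 0], 0],
    [[0, 0, 0.035], [0, 0, 0], 0],
    [[0, 0, 0.035], [0, 0, 0], 0],
    [[0, 0, 0.035], [0, 0, 0], 0],
    [[0, 0, 0.035], [0, 0, 0], 0],
    [[0, 0, 0.035], [0, 0, 0], 0],
    [[0, 0, 0.03], [0, 0, 0], 0],
    [[0, 0, 0.025], [0, 0, 0], 0],
    [[0, 0, 0.019], [0, 0, 0], 0],
    [[0, 0, 0], [0, 0, 0], 0],
    [[0, 0, 0], [0, 0, 0], 0]
  ]
}}

```text
time_s: 9.82
tcp_pos: [0.5638, 0.3138, 0.2241]
eef_rot: [179.9, -0.1, -89.0]
contact_force: [-0.3, 1.0, 1.0]
gripper_width: 0.0877
```

{"fn": "carry_out", "kwargs": {
  "plan": [
    [[0, 0, 0], [0, 0, 0], 255],
    [[0, 0, 0], [0, 0, 0], 255],
    [[0, 0, 0], [0, 0, 0], 255],
    [[0, 0, 0], [0, 0, 0], 255],
    [[0, 0, 0], [0, 0, 0], 255],
    [[0, 0, 0], [0, 0, 0], 255],
    [[0, 0, 0], [0, 0, 0], 255],
    [[0, 0, 0], [0, 0, 0], 255]
  ],
  "grip_force": 20
}}

```text
time_s: 10.48
tcp_pos: [0.5645, 0.313, 0.2247]
eef_rot: [-180.0, 0.0, -89.1]
contact_force: [-0.0, 0.2, -0.4]
gripper_width: 0.0397
```

{"fn": "carry_out", "kwargs": {
  "plan": [
    [[0, 0, 0], [0, 0, 0], 255],
    [[0, 0, 0], [0, 0, 0], 255],
    [[0, 0, 0], [0, 0, 0], 255],
    [[0, 0, 0], [0, 0, 0], 255],
    [[0, 0, 0], [0, 0, 0], 255],
    [[0, 0, 0], [0, 0, 0], 255]
  ]
}}

```text
time_s: 10.98
tcp_pos: [0.5645, 0.3131, 0.2246]
eef_rot: [-180.0, -0.0, -89.1]
contact_force: [-0.0, -0.3, -0.5]
gripper_width: 0.0154
```

{"fn": "carry_out", "kwargs": {
  "plan": [
    [[0, 0, 0], [0, 0, 0], 255],
    [[0, 0.006, 0], [0, 0, 0], 255],
    [[0, 0.01, 0], [0, 0, 0], 255],
    [[0, 0.01, 0], [0, 0, 0], 255],
    [[0, 0, 0], [0, 0, 0], 255]
  ]
}}

```text
time_s: 11.4
tcp_pos: [0.5363, 0.3124, 0.2247]
eef_rot: [179.9, -0.0, -89.1]
contact_force: [-1.1, -0.3, -0.2]
gripper_width: 0.0159
```

{"fn": "carry_out", "kwargs": {
  "plan": [
    [[0, 0.01, 0], [0, 0, 0], 255],
    [[0, 0.01, 0], [0, 0, 0], 255],
    [[0, 0.01, 0], [0, 0, 0], 255],
    [[0, 0.01, 0], [0, 0, 0], 255],
    [[0, 0.004, 0], [0, 0, 0], 255],
    [[0, 0, 0], [0, 0, 0], 255]
  ]
}}

```text
time_s: 11.9
tcp_pos: [0.4932, 0.3119, 0.2248]
eef_rot: [180.0, -0.0, -89.0]
contact_force: [0.4, -0.3, -1.6]
gripper_width: 0.0158
```

{"fn": "carry_out", "kwargs": {
  "plan": [
    [[0, 0, -0.01], [0, 0, 0], 255],
    [[0, 0, -0.03], [0, 0, 0], 255],
    [[0, 0, -0.03], [0, 0, 0], 255],
    [[0, 0, -0.03], [0, 0, 0], 255],
    [[0.0334, 0.0041, 0], [0, 0, 0], 255],
    [[0.0334, 0.0041, 0], [0, 0, 0], 255],
    [[0.0334, 0.0041, 0], [0, 0, 0], 255],
    [[0.0334, 0.0041, 0], [0, 0, 0], 255],
    [[0.0334, 0.0041, 0], [0, 0, 0], 255],
    [[0.0334, 0.0041, 0], [0, 0, 0], 255],
    [[0.0334, 0.0041, 0], [0, 0, 0], 255],
    [[0.0334, 0.0041, 0], [0, 0, -2.2], 255]
  ]
}}

```text
time_s: 12.9
tcp_pos: [0.4657, 0.0426, 0.3256]
eef_rot: [-179.9, 0.0, -86.9]
contact_force: [0.4, -0.6, -0.7]
gripper_width: 0.0159
```

{"fn": "carry_out", "kwargs": {
  "plan": [
    [[0, 0, 0], [0, 0, 0], 255],
    [[0, 0, 0], [0, 0, 0], 255],
    [[0, 0, 0], [0, 0, 0], 255]
  ]
}}

```text
time_s: 13.15
tcp_pos: [0.4664, 0.0441, 0.3254]
eef_rot: [-179.9, 0.0, -87.0]
contact_force: [-0.6, 0.8, -1.4]
gripper_width: 0.0161
```

Run:
```python
from h import *
a=r.capture("wrist")[:,:,::-1].copy()
for (x,y) in [(.457,.130),(.4645,.044),(.457,-.0387),(.467,-.120)]:
    c,s=np.cos(np.radians(3.2)),np.sin(np.radians(3.2))
    q=[[x+c*u-s*v,y+s*u+c*v,.010] for u,v in((-.07,-.032),(.07,-.032),(.07,.032),(-.07,.032))]
    cv2.polylines(a,[proj("wrist",q).round().astype(int)],True,(0,0,255),1)
cv2.imwrite("pics/w3.png",a)
```

```text
(no output)
```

View pics/w3.png

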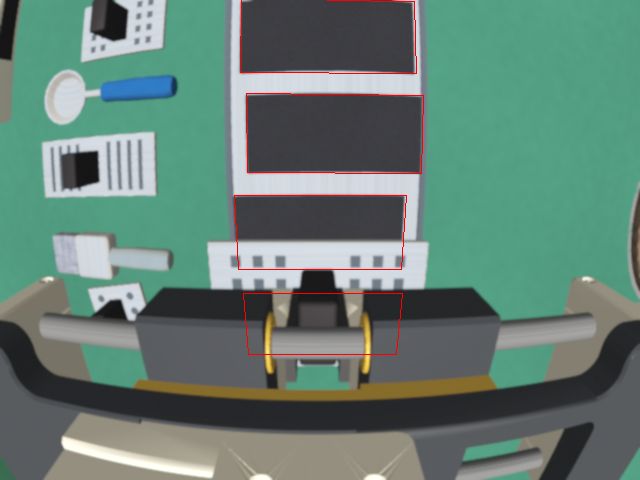

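Run:
```python
from h import *
W=at("wrist",[(208,242),(428,241)],.137); print(W)
m=W.mean(0)[:2]; d=W[0]-W[1]; t=np.arctan2(d[1],d[0]); print("yaw",np.degrees(t)," centre",m+.0275*np.array([-np.sin(t),np.cos(t)]),r.get_state()["tcp_pos"],r.get_state()["eef_rot"])
```

```text
[[0.52069954 0.01915522 0.137     ]
 [0.41456807 0.01272484 0.137     ]]
yaw 3.4672441653510857  centre [0.46597066 0.04338969] [0.46637042 0.04459237 0.3252057 ] [-1.79948586e+02  2.03258958e-02 -8.69133968e+01]
```

{"fn": "carry_out", "kwargs": {
  "plan": [
    [[-0.0005, 0.0015, 0.01], [0, 0, 0], 255],
    [[0, 0, 0.03], [0, 0, 0], 255],
    [[0, 0, 0.03], [0, 0, 0], 255],
    [[0, 0, 0.025], [0, 0, 0], 255],
    [[0, 0, 0.015], [0, 0, 0], 255],
    [[0, 0, 0.007], [0, 0, 0], 255],
    [[0, 0, 0.0025], [0, 0, 0], 255],
    [[0, 0, 0], [0, 0, 0], 255],
    [[0, 0, 0], [0, 0, 0], 255],
    [[0, 0, 0], [0, 0, 0], 255]
  ]
}}

```text
time_s: 14.03
tcp_pos: [0.465, 0.0454, 0.2059]
eef_rot: [-179.9, 0.0, -86.8]
contact_force: [0.0, -0.2, -1.5]
gripper_width: 0.0158
```

{"fn": "carry_out", "kwargs": {
  "plan": [
    [[0, 0, 0.001], [0, 0, 0], 255],
    [[0, 0, 0], [0, 0, 0], 255],
    [[0, 0, 0], [0, 0, 0], 255]
  ]
}}

```text
time_s: 14.28
tcp_pos: [0.4648, 0.045, 0.2046]
eef_rot: [-179.9, 0.0, -86.9]
contact_force: [1.0, 0.9, 1.3]
gripper_width: 0.0159
```

{"fn": "carry_out", "kwargs": {
  "plan": [
    [[0, 0, 0], [0, 0, 0], 60],
    [[0, 0, 0], [0, 0, 0], 60],
    [[0, 0, 0], [0, 0, 0], 60],
    [[0, 0, 0], [0, 0, 0], 60],
    [[0, 0, 0], [0, 0, 0], 60],
    [[0, 0, -0.01], [0, 0, 0], 60],
    [[0, 0, -0.035], [0, 0, 0], 0],
    [[0, 0, -0.035], [0, 0, 0], 0],
    [[0, 0, -0.035], [0, 0, 0], 0],
    [[0, 0, -0.03], [0, 0, 0], 0],
    [[0, -0.02, 0], [0, 0, 0], 0],
    [[0, -0.034, 0], [0, 0, 0], 0]
  ]
}}

```text
time_s: 15.28
tcp_pos: [0.5173, 0.0474, 0.3525]
eef_rot: [-179.7, 0.2, -86.8]
contact_force: [-0.9, 1.0, -0.5]
gripper_width: 0.0858
```

{"fn": "carry_out", "kwargs": {
  "plan": [
    [[0, -0.036, 0], [0, 0, 0], 0],
    [[0, -0.036, 0], [0, 0, 0], 0],
    [[0, -0.036, 0], [0, 0, 0], 0],
    [[0, -0.036, 0], [0, 0, 2.2], 0],
    [[0, 0, 0], [0, 0, 0], 0],
    [[0, 0, 0], [0, 0, 0], 0],
    [[0, 0, 0], [0, 0, 0], 0]
  ]
}}

```text
time_s: 15.87
tcp_pos: [0.6619, 0.0553, 0.3481]
eef_rot: [179.9, -0.0, -89.1]
contact_force: [1.3, -0.2, -0.9]
gripper_width: 0.0875
```

Run:
```python
from h import *
np.save("cal.npy",r.get_calibration("wrist"),allow_pickle=True)
a=r.capture("wrist")[:,:,::-1].copy()
def P(c,L,z,yaw,col=(0,0,255),w=.055):
    c_,s=np.cos(np.radians(yaw)),np.sin(np.radians(yaw))
    q=[[c[0]+c_*u-s*v,c[1]+s*u+c_*v,z] for u,v in((-L/2,-w/2),(L/2,-w/2),(L/2,w/2),(-L/2,w/2))]
    cv2.polylines(a,[(proj("wrist",q)*16).round().astype(int)],True,col,1,cv2.LINE_AA,4)
P((.6589,.1347),.064,.006,11);P((.6738,-.0083),.130,.006,.9);P((.6494,-.1367),.086,.006,2)
P((.4645,.044),.108,.016,3.3)
cv2.imwrite("pics/w4.png",a)
```

```text
(no output)
```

View pics/w4.png

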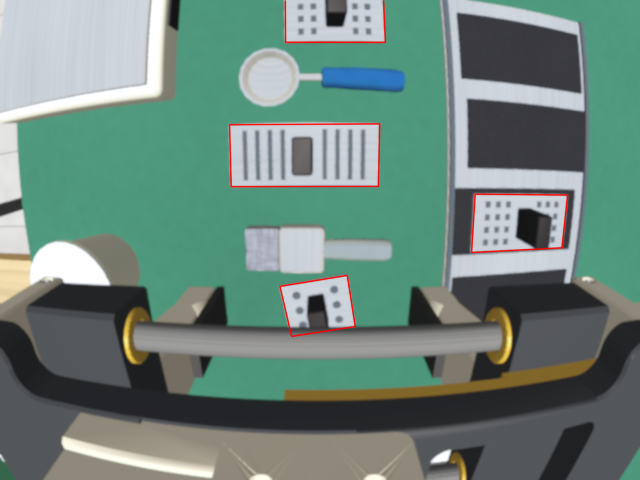

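Run:
```python
from h import *
import h
c=np.load("cal.npy",allow_pickle=True).item(); r0=r
class F: get_calibration=staticmethod(lambda n:c)
h.r=F
a=cv2.imread("pics/w4.png")[0:320,420:620]; S=3
a=cv2.resize(a,None,fx=S,fy=S,interpolation=cv2.INTER_CUBIC)[330:]
def P(cc,L,z,yaw,col,w):
    c_,s=np.cos(np.radians(yaw)),np.sin(np.radians(yaw))
    q=[[cc[0]+c_*u-s*v,cc[1]+s*u+c_*v,z] for u,v in((-L/2,-w/2),(L/2,-w/2),(L/2,w/2),(-L/2,w/2))]
    p=(proj("wrist",q)-[420,0]+.5)*S-.5-[0,330]
    cv2.polylines(a,[(p*16).round().astype(int)],True,col,1,cv2.LINE_AA,4)
P((.4645,.044),.14,.01,3.2,(0,255,255),.064);P((.457,-.0387),.14,.01,3.2,(0,255,255),.064)
cv2.imwrite("pics/w4c.png",a)
```

```text
(no output)
```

View pics/w4c.png

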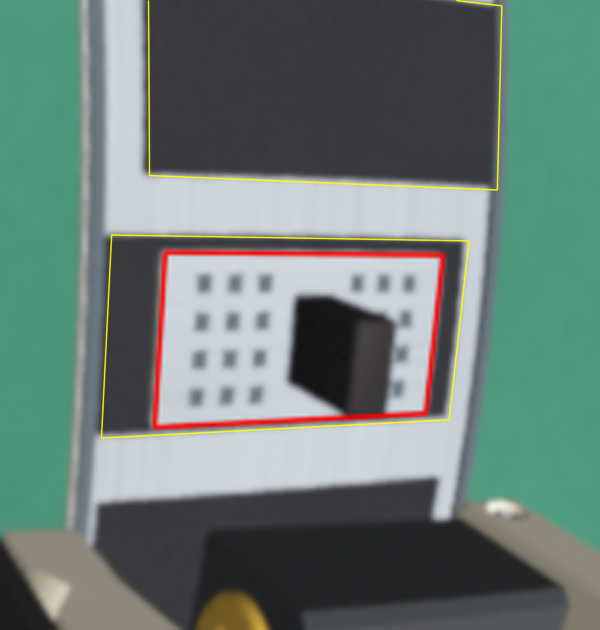

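{"fn": "carry_out", "kwargs": {
  "plan": [
    [[0.032, -0.006, 0], [0, 0, 0], 0],
    [[0.032, -0.005, 0], [0, 0, 0], 0],
    [[0, 0, 0.034], [0, 0, 0], 0],
    [[0, 0, 0.034], [0, 0, 0], 0],
    [[0, 0, 0.034], [0, 0, 0], 0],
    [[0, 0, 0.03], [0, 0, 0], 0],
    [[0, 0, 0.022], [0, 0, 0], 0],
    [[0, 0, 0], [0, 0, 0], 0],
    [[0, 0, 0], [0, 0, 0], 0],
    [[0, 0, 0], [0, 0, 0], 0]
  ]
}}

```text
time_s: 16.75
tcp_pos: [0.6746, -0.0081, 0.1974]
eef_rot: [-179.9, 0.0, -89.0]
contact_force: [0.4, -0.3, 0.2]
gripper_width: 0.0878
```

{"fn": "carry_out", "kwargs": {
  "plan": [
    [[0, 0, 0.003], [0, 0, 0], 100],
    [[0, 0, 0], [0, 0, 0], 255],
    [[0, 0, 0], [0, 0, 0], 255],
    [[0, 0, 0], [0, 0, 0], 255],
    [[0, 0, 0], [0, 0, 0], 255],
    [[0, 0, 0], [0, 0, 0], 255],
    [[0, 0, 0], [0, 0, 0], 255],
    [[0, 0, 0], [0, 0, 0], 255],
    [[0, 0, 0], [0, 0, 0], 255],
    [[0, 0, 0], [0, 0, 0], 255],
    [[0, 0, 0], [0, 0, 0], 255],
    [[0, 0, 0], [0, 0, 0], 255]
  ]
}}

```text
time_s: 17.75
tcp_pos: [0.6741, -0.0083, 0.1921]
eef_rot: [180.0, -0.0, -89.1]
contact_force: [0.7, -0.3, 0.7]
gripper_width: 0.0158
```

{"fn": "carry_out", "kwargs": {
  "plan": [
    [[0, 0, 0], [0, 0, 0], 255],
    [[0, 0, 0], [0, 0, 0], 255],
    [[0, 0, 0], [0, 0, 0], 255],
    [[0, 0, 0], [0, 0, 0], 255],
    [[0, 0, 0], [0, 0, 0], 255]
  ]
}}

```text
time_s: 18.17
tcp_pos: [0.6741, -0.0084, 0.1921]
eef_rot: [-180.0, 0.0, -89.1]
contact_force: [1.1, -0.1, -1.0]
gripper_width: 0.0156
```

{"fn": "carry_out", "kwargs": {
  "plan": [
    [[0, 0, -0.01], [0, 0, 0], 255],
    [[0, 0, -0.03], [0, 0, 0], 255],
    [[0, 0, -0.03], [0, 0, 0], 255],
    [[0, 0, -0.03], [0, 0, 0], 255],
    [[0, 0, -0.03], [0, 0, 0], 255],
    [[-0.0177, 0.0267, 0], [0, 0, 0], 255],
    [[-0.0177, 0.0267, 0], [0, 0, 0], 255],
    [[-0.0177, 0.0267, 0], [0, 0, 0], 255],
    [[-0.0177, 0.0267, 0], [0, 0, 0], 255],
    [[-0.0177, 0.0267, 0], [0, 0, 0], 255],
    [[-0.0177, 0.0267, 0], [0, 0, 0], 255],
    [[-0.0177, 0.0267, 0], [0, 0, 0], 255]
  ]
}}

```text
time_s: 19.17
tcp_pos: [0.4837, 0.1129, 0.3227]
eef_rot: [-180.0, 0.0, -89.1]
contact_force: [0.1, 1.9, -1.6]
gripper_width: 0.0163
```

{"fn": "carry_out", "kwargs": {
  "plan": [
    [[-0.0177, 0.0267, 0], [0, 0, -2.3], 255],
    [[0, 0, 0], [0, 0, 0], 255],
    [[0, 0, 0], [0, 0, 0], 255],
    [[0, 0, 0], [0, 0, 0], 255]
  ]
}}

```text
time_s: 19.5
tcp_pos: [0.4584, 0.13, 0.323]
eef_rot: [-179.9, 0.0, -86.7]
contact_force: [0.4, -0.7, -2.9]
gripper_width: 0.016
```

```bash
cat > held.py <<'E'
from h import *
import sys
# red: outline of the plate as the arm pose says it is held; underside height and length given
L,z=float(sys.argv[1]),float(sys.argv[2]); s=r.get_state(); 
a=r.capture("wrist")[:,:,::-1].copy(); print(s["tcp_pos"],s["eef_rot"])
def P(c,L,w,z,yaw,col):
    e=np.radians(yaw); R=np.array([[np.cos(e),-np.sin(e)],[np.sin(e),np.cos(e)]])
    q=np.c_[np.array([(-L,-w),(L,-w),(L,w),(-L,w)])/2@R.T+c,[z]*4]
    cv2.polylines(a,[(proj("wrist",q)*16).round().astype(int)],True,col,1,cv2.LINE_AA,4)
P(s["tcp_pos"][:2],L,.055,z+.006,s["eef_rot"][2]+90,(0,0,255))
for c in((.458,.130),(.4655,.044),(.4575,-.0387),(.4675,-.120)): P(np.array(c),.14,.064,.010,3.2,(0,255,255))
cv2.imwrite(f"pics/{sys.argv[3]}.png",a)
E
python3 held.py .130 .13 w5
```

```text
[0.45841789 0.13003583 0.32300247] [-1.79928740e+02  3.68915066e-02 -8.67418681e+01]
```

View pics/w5.png

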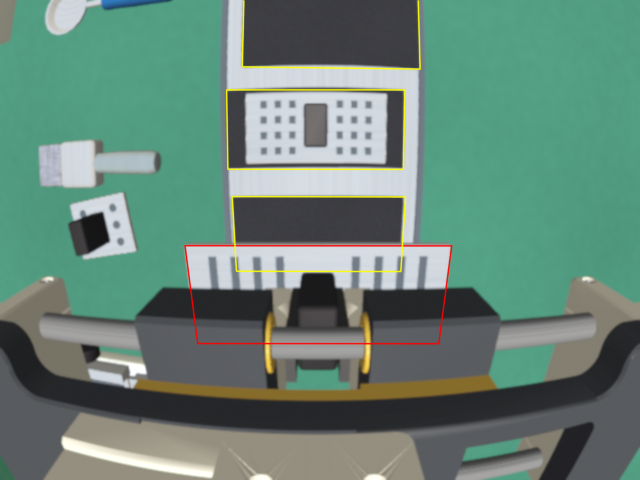

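{"fn": "carry_out", "kwargs": {
  "plan": [
    [[0, 0, 0.015], [0, 0, 0], 255],
    [[0, 0, 0.03], [0, 0, 0], 255],
    [[0, 0, 0.03], [0, 0, 0], 255],
    [[0, 0, 0.025], [0, 0, 0], 255],
    [[0, 0, 0.012], [0, 0, 0], 255],
    [[0, 0, 0.006], [0, 0, 0], 255],
    [[0, 0, 0], [0, 0, 0], 255],
    [[0, 0, 0], [0, 0, 0], 255],
    [[0, 0, 0], [0, 0, 0], 255]
  ]
}}

```text
time_s: 20.3
tcp_pos: [0.4591, 0.1299, 0.2048]
eef_rot: [-179.9, 0.0, -86.8]
contact_force: [0.4, -0.1, -2.5]
gripper_width: 0.0158
```

{"fn": "carry_out", "kwargs": {
  "plan": [
    [[0, 0, 0.0015], [0, 0, 0], 255],
    [[0, 0, 0.001], [0, 0, 0], 255],
    [[0, 0, 0], [0, 0, 0], 255],
    [[0, 0, 0], [0, 0, 0], 255]
  ]
}}

```text
time_s: 20.63
tcp_pos: [0.4583, 0.1299, 0.2019]
eef_rot: [-180.0, 0.0, -86.8]
contact_force: [0.9, 0.1, -1.3]
gripper_width: 0.0158
```

{"fn": "carry_out", "kwargs": {
  "plan": [
    [[0, 0, 0], [0, 0, 0], 60],
    [[0, 0, 0], [0, 0, 0], 60],
    [[0, 0, 0], [0, 0, 0], 60],
    [[0, 0, 0], [0, 0, 0], 60],
    [[0, 0, 0], [0, 0, 0], 60],
    [[0, 0, -0.01], [0, 0, 0], 60],
    [[0, 0, -0.03], [0, 0, 0], 0],
    [[0, 0, -0.03], [0, 0, 0], 0],
    [[0, 0, -0.03], [0, 0, 0], 0],
    [[0, 0, -0.03], [0, 0, 0], 0],
    [[0.001, -0.0334, 0], [0, 0, 0], 0],
    [[0.001, -0.0334, 0], [0, 0, 0], 0]
  ]
}}

```text
time_s: 21.63
tcp_pos: [0.5255, 0.1318, 0.3354]
eef_rot: [-179.7, 0.2, -86.7]
contact_force: [0.1, 0.4, 0.2]
gripper_width: 0.0862
```

{"fn": "carry_out", "kwargs": {
  "plan": [
    [[0.001, -0.0334, 0], [0, 0, 0], 0],
    [[0.001, -0.0334, 0], [0, 0, 0], 0],
    [[0.001, -0.0334, 0], [0, 0, 0], 0],
    [[0.001, -0.0334, 0], [0, 0, -3.9], 0],
    [[0, 0, 0], [0, 0, -3.9], 0],
    [[0, 0, 0.02], [0, 0, 0], 0],
    [[0, 0, 0.03], [0, 0, 0], 0],
    [[0, 0, 0], [0, 0, 0], 0],
    [[0, 0, 0], [0, 0, 0], 0],
    [[0, 0, 0], [0, 0, 0], 0]
  ]
}}

```text
time_s: 22.47
tcp_pos: [0.6591, 0.1352, 0.2828]
eef_rot: [-180.0, -0.0, -79.0]
contact_force: [-0.2, 0.3, 1.0]
gripper_width: 0.0879
```

{"fn": "carry_out", "kwargs": {
  "plan": [
    [[0, 0, 0.03], [0, 0, 0], 0],
    [[0, 0, 0.03], [0, 0, 0], 0],
    [[0, 0, 0.02], [0, 0, 0], 0],
    [[0, 0, 0.008], [0, 0, 0], 0],
    [[0, 0, 0], [0, 0, 0], 60],
    [[0, 0, 0], [0, 0, 0], 100],
    [[0, 0, 0], [0, 0, 0], 100]
  ]
}}

```text
time_s: 23.05
tcp_pos: [0.6597, 0.1355, 0.1961]
eef_rot: [-179.8, 0.0, -79.0]
contact_force: [-0.3, -1.1, -0.1]
gripper_width: 0.073
```

{"fn": "carry_out", "kwargs": {
  "plan": [
    [[0, 0, 0], [0, 0, 0], 255],
    [[0, 0, 0], [0, 0, 0], 255],
    [[0, 0, 0], [0, 0, 0], 255],
    [[0, 0, 0], [0, 0, 0], 255],
    [[0, 0, 0], [0, 0, 0], 255],
    [[0, 0, 0], [0, 0, 0], 255],
    [[0, 0, 0], [0, 0, 0], 255],
    [[0, 0, 0], [0, 0, 0], 255],
    [[0, 0, 0], [0, 0, 0], 255],
    [[0, 0, 0], [0, 0, 0], 255],
    [[0, 0, 0], [0, 0, 0], 255],
    [[0, 0, 0], [0, 0, 0], 255]
  ]
}}

```text
time_s: 24.05
tcp_pos: [0.6588, 0.135, 0.1936]
eef_rot: [-180.0, 0.0, -79.0]
contact_force: [0.4, 0.7, 0.1]
gripper_width: 0.0159
```

{"fn": "carry_out", "kwargs": {
  "plan": [
    [[0, 0, -0.01], [0, 0, 0], 255],
    [[0, 0, -0.03], [0, 0, 0], 255],
    [[0, 0, -0.03], [0, 0, 0], 255],
    [[0, 0, -0.03], [0, 0, 3.9], 255],
    [[0, 0, -0.03], [0, 0, 3.9], 255],
    [[0.0271, 0.0228, 0], [0, 0, 0], 255],
    [[0.0271, 0.0228, 0], [0, 0, 0], 255],
    [[0.0271, 0.0228, 0], [0, 0, 0], 255],
    [[0.0271, 0.0228, 0], [0, 0, 0], 255],
    [[0.0271, 0.0228, 0], [0, 0, 0], 255],
    [[0.0271, 0.0228, 0], [0, 0, 0], 255],
    [[0.0271, 0.0228, 0], [0, 0, 0], 255]
  ]
}}

```text
time_s: 25.05
tcp_pos: [0.5085, -0.0645, 0.3244]
eef_rot: [-180.0, 0.0, -86.8]
contact_force: [1.2, -1.1, -0.9]
gripper_width: 0.0163
```

{"fn": "carry_out", "kwargs": {
  "plan": [
    [[0.0271, 0.0228, 0], [0, 0, 0], 255],
    [[0.0271, 0.0228, 0], [0, 0, 0], 255],
    [[0, 0, 0], [0, 0, 0], 255],
    [[0, 0, 0], [0, 0, 0], 255],
    [[0, 0, 0], [0, 0, 0], 255]
  ]
}}

```text
time_s: 25.47
tcp_pos: [0.4676, -0.1201, 0.3245]
eef_rot: [-179.9, 0.0, -86.8]
contact_force: [-0.7, -0.3, -1.6]
gripper_width: 0.0161
```

```bash
python3 held.py .064 .13 w6
```

```text
[ 0.46760051 -0.12011377  0.32447274] [-1.79915872e+02  1.50942706e-03 -8.68280382e+01]
```

View pics/w6.png

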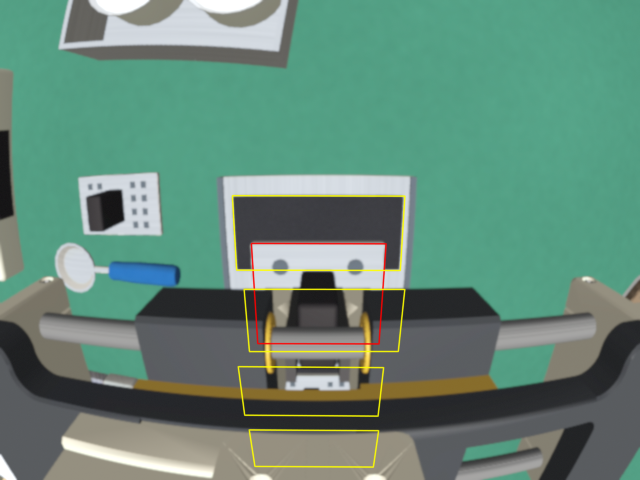

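Held as predicted, and pad_d's outline (235–405, 195–270) matches. Lower it.

{"fn": "carry_out", "kwargs": {
  "plan": [
    [[0, 0, 0.015], [0, 0, 0], 255],
    [[0, 0, 0.03], [0, 0, 0], 255],
    [[0, 0, 0.03], [0, 0, 0], 255],
    [[0, 0, 0.025], [0, 0, 0], 255],
    [[0, 0, 0.012], [0, 0, 0], 255],
    [[0, 0, 0.006], [0, 0, 0], 255],
    [[0, 0, 0.002], [0, 0, 0], 255],
    [[0, 0, 0], [0, 0, 0], 255],
    [[0, 0, 0], [0, 0, 0], 255],
    [[0, 0, 0], [0, 0, 0], 255]
  ]
}}

```text
time_s: 26.35
tcp_pos: [0.4683, -0.1195, 0.2042]
eef_rot: [-179.9, 0.0, -86.7]
contact_force: [0.4, 0.4, -0.9]
gripper_width: 0.0163
```

{"fn": "carry_out", "kwargs": {
  "plan": [
    [[0, 0, 0.0005], [0, 0, 0], 255],
    [[0, 0, 0], [0, 0, 0], 60],
    [[0, 0, 0], [0, 0, 0], 60],
    [[0, 0, 0], [0, 0, 0], 60],
    [[0, 0, 0], [0, 0, 0], 60],
    [[0, 0, 0], [0, 0, 0], 60],
    [[0, 0, -0.01], [0, 0, 0], 60],
    [[0, 0, -0.03], [0, 0, 0], 0],
    [[0, 0, -0.03], [0, 0, 0], 0],
    [[0, 0, -0.03], [0, 0, 0], 0],
    [[0.0045, -0.0301, 0], [0, 0, 0], 0],
    [[0.0045, -0.0301, 0], [0, 0, 0], 0]
  ]
}}

```text
time_s: 27.35
tcp_pos: [0.5286, -0.1256, 0.3066]
eef_rot: [-179.6, 0.0, -86.8]
contact_force: [0.3, 0.0, -0.3]
gripper_width: 0.0836
```

{"fn": "carry_out", "kwargs": {
  "plan": [
    [[0.0045, -0.0301, 0], [0, 0, 0], 0],
    [[0.0045, -0.0301, 0], [0, 0, 0], 0],
    [[0.0045, -0.0301, 0], [0, 0, 0], 0],
    [[0.0045, -0.0301, 0], [0, 0, 1.2], 0],
    [[0, 0, 0.02], [0, 0, 0], 0],
    [[0, 0, 0], [0, 0, 0], 0],
    [[0, 0, 0], [0, 0, 0], 0],
    [[0, 0, 0], [0, 0, 0], 0]
  ]
}}

```text
time_s: 28.02
tcp_pos: [0.649, -0.1369, 0.2835]
eef_rot: [180.0, -0.0, -88.0]
contact_force: [-0.7, 0.9, 0.3]
gripper_width: 0.0874
```

{"fn": "carry_out", "kwargs": {
  "plan": [
    [[0, 0, 0.03], [0, 0, 0], 0],
    [[0, 0, 0.03], [0, 0, 0], 0],
    [[0, 0, 0.02], [0, 0, 0], 0],
    [[0, 0, 0.009], [0, 0, 0], 0],
    [[0, 0, 0], [0, 0, 0], 60],
    [[0, 0, 0], [0, 0, 0], 100],
    [[0, 0, 0], [0, 0, 0], 100]
  ]
}}

```text
time_s: 28.6
tcp_pos: [0.6501, -0.1368, 0.1963]
eef_rot: [-179.8, -0.0, -88.0]
contact_force: [0.2, 0.5, -0.6]
gripper_width: 0.0729
```

{"fn": "carry_out", "kwargs": {
  "plan": [
    [[0, 0, 0], [0, 0, 0], 255],
    [[0, 0, 0], [0, 0, 0], 255],
    [[0, 0, 0], [0, 0, 0], 255],
    [[0, 0, 0], [0, 0, 0], 255],
    [[0, 0, 0], [0, 0, 0], 255],
    [[0, 0, 0], [0, 0, 0], 255],
    [[0, 0, 0], [0, 0, 0], 255],
    [[0, 0, 0], [0, 0, 0], 255],
    [[0, 0, 0], [0, 0, 0], 255],
    [[0, 0, 0], [0, 0, 0], 255],
    [[0, 0, 0], [0, 0, 0], 255],
    [[0, 0, 0], [0, 0, 0], 255]
  ]
}}

```text
time_s: 29.6
tcp_pos: [0.6494, -0.1368, 0.1941]
eef_rot: [180.0, -0.0, -88.0]
contact_force: [0.8, -1.6, -0.6]
gripper_width: 0.016
```

{"fn": "carry_out", "kwargs": {
  "plan": [
    [[0, 0, -0.01], [0, 0, 0], 255],
    [[0, 0, -0.03], [0, 0, 0], 255],
    [[0, 0, -0.03], [0, 0, 0], 255],
    [[0, 0, -0.03], [0, 0, 0], 255],
    [[0, 0, -0.03], [0, 0, 0], 255],
    [[-0.015, 0.0269, 0], [0, 0, 0], 255],
    [[-0.015, 0.0269, 0], [0, 0, 0], 255],
    [[-0.015, 0.0269, 0], [0, 0, 0], 255],
    [[-0.015, 0.0269, 0], [0, 0, 0], 255],
    [[-0.015, 0.0269, 0], [0, 0, 0], 255],
    [[-0.015, 0.0269, 0], [0, 0, 0], 255],
    [[-0.015, 0.0269, 0], [0, 0, -1.2], 255]
  ]
}}

```text
time_s: 30.6
tcp_pos: [0.4559, -0.0382, 0.3246]
eef_rot: [-180.0, 0.0, -86.8]
contact_force: [0.0, 0.8, -1.5]
gripper_width: 0.016
```

{"fn": "carry_out", "kwargs": {
  "plan": [
    [[0, 0, 0], [0, 0, 0], 255],
    [[0, 0, 0], [0, 0, 0], 255],
    [[0, 0, 0], [0, 0, 0], 255]
  ]
}}

```text
time_s: 30.85
tcp_pos: [0.4577, -0.0383, 0.3251]
eef_rot: [-179.9, 0.0, -86.7]
contact_force: [-0.4, 0.4, -1.6]
gripper_width: 0.016
```

```bash
python3 held.py .086 .13 w7
```

```text
[ 0.45770512 -0.03830892  0.32512795] [-1.79895085e+02  1.58891390e-02 -8.67452677e+01]
```

View pics/w7.png

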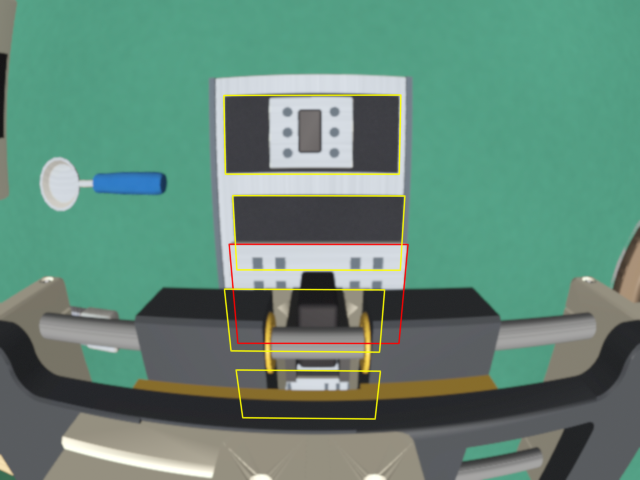

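Plate_64 sits centred on pad_d, and plate_86 is held as predicted over pad_c. Lower it (to TCP z ≈ 0.204).

{"fn": "carry_out", "kwargs": {
  "plan": [
    [[0, 0, 0.015], [0, 0, 0], 255],
    [[0, 0, 0.03], [0, 0, 0], 255],
    [[0, 0, 0.03], [0, 0, 0], 255],
    [[0, 0, 0.025], [0, 0, 0], 255],
    [[0, 0, 0.012], [0, 0, 0], 255],
    [[0, 0, 0.006], [0, 0, 0], 255],
    [[0, 0, 0.002], [0, 0, 0], 255],
    [[0, 0, 0], [0, 0, 0], 255],
    [[0, 0, 0], [0, 0, 0], 255],
    [[0, 0, 0], [0, 0, 0], 255]
  ]
}}

```text
time_s: 31.73
tcp_pos: [0.4582, -0.0385, 0.2046]
eef_rot: [-179.9, 0.0, -86.8]
contact_force: [-1.3, -0.1, -1.2]
gripper_width: 0.0158
```

{"fn": "carry_out", "kwargs": {
  "plan": [
    [[0, 0, 0.0005], [0, 0, 0], 255],
    [[0, 0, 0], [0, 0, 0], 60],
    [[0, 0, 0], [0, 0, 0], 60],
    [[0, 0, 0], [0, 0, 0], 60],
    [[0, 0, 0], [0, 0, 0], 60],
    [[0, 0, 0], [0, 0, 0], 60],
    [[0, 0, -0.01], [0, 0, 0], 60],
    [[0, 0, -0.03], [0, 0, 0], 0],
    [[0, 0, -0.03], [0, 0, 0], 0],
    [[0, 0, -0.03], [0, 0, 0], 0],
    [[0, 0, -0.03], [0, 0, 0], 0],
    [[0.02, 0, -0.02], [0, 0, 0], 0]
  ]
}}

```text
time_s: 32.73
tcp_pos: [0.459, -0.0573, 0.3569]
eef_rot: [-179.8, 0.0, -86.7]
contact_force: [1.4, 0.3, 0.2]
gripper_width: 0.0836
```

{"fn": "carry_out", "kwargs": {
  "plan": [
    [[0.038, 0, 0], [0, 0, 0], 0],
    [[0.038, 0, 0], [0, 0, 0], 0],
    [[0.038, 0, 0], [0, 0, 0], 0],
    [[0.038, 0, 0], [0, 0, 0], 0],
    [[0.038, 0, 0], [0, 0, 0], 0],
    [[0.038, 0, 0], [0, 0, 0], 0],
    [[0.038, 0, 0], [0, 0, 0], 0],
    [[0.038, 0, 0], [0, 0, 0], 0],
    [[0, 0, 0], [0, 0, 0], 0],
    [[0, 0, 0], [0, 0, 0], 0]
  ]
}}

```text
time_s: 33.57
tcp_pos: [0.4751, -0.3638, 0.3527]
eef_rot: [179.9, 0.0, -87.0]
contact_force: [0.5, 0.5, 0.5]
gripper_width: 0.0874
```

Run:
```python
from h import *
t=r.capture("top")[:,:,::-1]; s=r.capture("side")[:,:,::-1]
a=cv2.resize(t[155:355,125:425],None,fx=2.6,fy=2.6,interpolation=cv2.INTER_CUBIC)[:,:]
b=cv2.resize(s[200:400,180:420],None,fx=2.6,fy=2.6)
a=cv2.resize(a,(480,320)); b=cv2.resize(b,(320,267)); o=np.zeros((320,800,3),np.uint8); o[:,:480]=a;o[:267,480:]=b
cv2.imwrite("pics/end.png",o)
```

```text
(no output)
```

View pics/end.png

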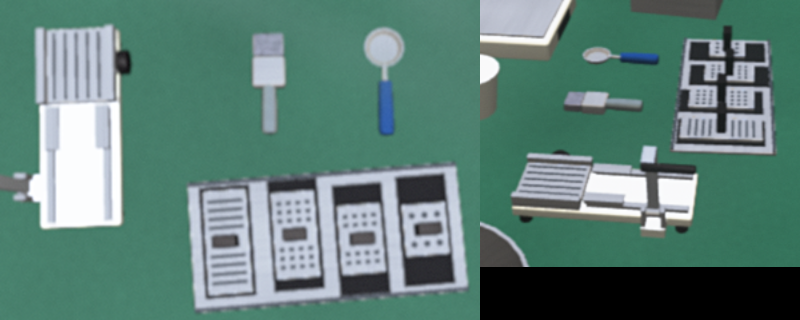

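```bash
python3 -c "
from plant import r
print(r.close_job())"
```

```text
the job is handed in; nothing more can be done
None
```

The job is handed in at about 34 s. All four plates are on the rack in length order, and the clamp bar is standing open.

- **Slicer:** I lifted the bar by its handle to just past upright, about 97° going by the arc the gripper followed. I then slid plate_108 out about 70 mm toward the robot before lifting it.
- **Rack:** From the slicer outward, the pads hold plate_130 (a), plate_108 (b), plate_86 (c) and plate_64 (d).

**Last checks:**
- The final top and side pictures show all four plates lying flat and lengthwise, one to a pad. The slicer is empty, the bar is upright, and the arm is clear of everything.
- By eye the plates look centred to within about 2 mm.
- The wrist view and the top view disagreed by about 1–1.5 mm on pad_b's position. I had set plate_108 down by then. I shifted the targets for the other three pads by 0.5–1 mm and left plate_108 where it was; later views still showed it centred.
- While lifting the bar, the wrist force rose to about 17 N pushing outward from the hinge. I eased it by adjusting the path.

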